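# Load a glass block against the fixture's limit switch

## Robot

A 6-joint arm with a two-finger parallel gripper is mounted at the origin on the work surface. World frame = base frame: x ahead of the robot, y to its left, z up, the work surface at z = 0. Lengths are in m, angles in rad, forces in N, time in s.
With the tool pointing down it reaches from about 0.25 to 0.725 m from the base axis. Payload 4 kg.
Tool frame: the origin (TCP) lies between the finger pads; the fingertips stand 25 mm ahead of it and the grasp point (between the pads) lies 6 mm ahead of it; z points along the fingers, y is the line along which they close (so a half turn about z gives the same grasp; the last joint's range is limited). The gripper opens to 85 mm and grips with 20 to 120 N. Pads are 22 mm wide; open, the fingers measure 114 mm over their backs; the gripper's body (76 mm by 85 mm) begins 54 mm behind the grasp point. The pads swing forward as they close: fully open they stand 13 mm farther back than shut.
Start: joints at [-1.335, 0.241, 0.005, 1.335, 0, 1.571], TCP at [0.117, -0.486, 0.256] pointing down, gripper open.
Joint ranges: [-2.72, 2.72], [-1.05, 1.87], [-1.09, 1.28], [-1.99, 2.15], [-1.42, 1.44], [-3.14, 3.14]. Speed limits (rad/s): [2.79, 2.79, 3.14, 3.14, 3.14, 3.14].

## Interface

Orientations are given as a unit quaternion [x, y, z, w].
In Python, from workcell import bot gives the robot as it stands. The module is installed in compiled form; this text tells all that it offers.
- The arm moves only by the shell command python3 -m pendant 'ROWS'. ROWS is JSON, one flat list of numbers, 7 for each row, row after row: the shift along the tool's x, y, z normalised to -1 to 1, where 1 is 0.5 m, then the turn, a rotation vector about the tool's x, y, z normalised to -1 to 1, where 1 is 180 degrees, then the opening, from 0 (shut) to 1 (fully open). In form: [tx, ty, tz, ax, ay, az, fingers, tx, ty, tz, ax, ay, az, fingers, ...]. A call has exactly 10 rows; each row is the pose to reach, as a shift and turn from the pose commanded when the call began, along the tool's axes at that moment, turning the shorter way round; what a row does not reach only later rows make up. A row lasts 1/12 s, in which the tool goes at most 41.7 mm and 7.16 degrees, less where a joint would pass 70% of its speed; a pose out of reach is approached as far as the arm can. A call with a number of a shift or a turn outside -1 to 1 is refused whole. A call with a gripper value outside its range is refused whole. The fingers move at their own pace and stop on an object; the grip force is fixed at half the most. Time passes only in rows, so rows that repeat a pose let the fingers close, or fill a call up. It gives the time, the measured TCP pose, the force, the opening and the grip force at its end, in the units of the state.
- bot.get_obs(): the state, without advancing time (a new reading comes with each control period).
- bot.camera(name): name is "side" or "top" or "wrist"; returns a dict with "pixels" (384x512x3 uint8, red, green, blue), "mtx" (3x3 intrinsics, pixels), "cam_to_world" (4x4, takes a point from camera to world coordinates); the wrist camera has in their place "hand_eye" (4x4, takes a point from camera to tool coordinates, whose origin is the TCP and whose axes are the flange's). Camera axes: x right, y up, looking along -z (the intrinsics and any distortion apply to the point x, -y, -z); pixel columns grow to the right and rows downward; lengths in m; the calibration is good to about 2 mm. A picture is of the moment at which its call begins: read the wrist's pose just before it. There is no depth.
- bot.job_done(): hands the job in; it is judged then, once.
The state is a dict: "clock": time; "joint_pos": joint angles; "joint_vel": joint speeds; "tau": joint torques, N m; "eef_pos": TCP position; "tool_rot": TCP orientation; "ft_force": force on the tool from outside, world axes, zero at the start; "ft_torque": the same for the moment, N m; "grip_width": finger opening in m; "grasp_force": force on a finger pad.
Only numpy, scipy, OpenCV 4.12 (cv2) and the standard library are available. Lean on these libraries where they do the work, as an engineer would, in place of code of your own. Each camera call takes 0.05 s, during which the arm holds its last target. There are 200 camera calls.

## Task

Load the glass block into the engraving fixture: lay it flat on the bed, blue side up, with a long side against the low dark fence, and slide it along the fence so that its end pushes the limit switch's roller arm over until the arm's black tail pointer stands in the green band, never in the red, and leave it there. Then swing the yellow keeper bar across over the block to its stop and let go. Leave the tape dispenser, the jar and the glass award where they stand.

Things in the scene. Friction and masses are not known exactly. Their poses are not given: they have to be found in the camera images.
- fixture: Aluminium engraving fixture, fixed, placed and turned differently each time. Origin at table level under the middle of the lane where the block goes; z up, +y along the lane towards the switch, +x towards the fence. Bed plate 15 mm thick, top 15 mm above the table, x -65 to +170, y -140 to +160 mm. A block set down with its centre at x = -8, y = -45 mm is clear of fence and roller.
- fence (a point): Middle of the fence's face, at its top edge (fixture x = +25, y = -35 mm, 23 mm above the table). The fence is a dark steel bar 12 mm wide, only 8 mm high above the bed, from fixture y = -117.5 to +47.5 mm. The 50 mm wide block lying against it has its centre at fixture x = 0.
- switch_plate (a point): On the arm's pivot axis, on top of the grey switch housing (40 mm above the table; fixture x = +85, y = +80 mm). Housing spans fixture x +60 to +160, y +62 to +128 mm. Its white plate (to y = +33 mm) has a green band (arm at 0.35 to 0.60 rad: tripped) and a red band (0.80 to 0.95 rad) under the arm's black tail pointer.
- switch_arm (a joint): Angle (rad) of the steel roller arm about its vertical pivot; 0 = at rest, pointing to fixture -x across the lane; grows as the roller is pushed to fixture +y. End stop 0.95. Light spring back (about 1 N at the roller in the green band), too weak to push back a released block. With the block's end on the roller, block centre at fixture y = 14 mm + 90 mm x sin(angle).
- roller (a point): Centre of the orange roller (22 mm across, 14 mm high, 45 mm above the table) on the end of the switch arm, 90 mm from the pivot; at rest at fixture x = -5, y = +80 mm.
- keeper (a joint): Angle (rad) of the yellow keeper bar about its vertical post at fixture x = +125, y = +15 mm. At 0 it points to fixture -y, turned 0.35 rad outwards to +x; grows clockwise seen from above; at 1.92 it points to fixture -x, square across the lane; stop at 1.95. Starts parked at 0 to 0.35. Stiff: stays where left, about 0.5 N at the knob moves it.
- keeper_knob (a point): Middle of the upright red knob on the keeper bar's end: a fixed cylinder 24 mm across, spanning 74 to 114 mm above the table, centre 135 mm from the post axis. The bar is 20 mm wide, underside 66 mm and top 74 mm above the table; it passes 6 mm over a block lying on the bed.
- block_center (a point): Centre (half-way up) of the glass block, green-tinted with a blue top: 50 mm (its x) by 110 mm (its y, the long way) by 45 mm high (z), about 0.6 kg, loose, lying blue side up on the mat. Sliding it on the bed takes 2 to 6 N. On the bed its centre is 37.5 mm above the table.
- mat: Black rubber mat 170 x 180 x 3 mm, fixed, the block lies on it at first. Origin: centre of its underside.
- tape_dispenser: Bystander: black tape dispenser 60 x 130 mm (x, y), 84 mm high. Origin: centre of its underside.
- jar: Bystander: amber glass jar 70 mm across, 85 mm high. Origin: centre of its underside.
- glass_award: Bystander: turned clear glass award 76 mm across its foot, 100 mm high. Origin: centre of its underside.
Mind the look-alikes: they are no part of the job. Of the things shaped like the part that bears block_center, the green glass one is meant.

How it is judged:
By the outcome, as a careful person would: the job done as asked, in the order asked, and still so for the second after the job is handed in, with the robot touching nothing.
It also fails if it takes over 64 s, if anything falls off the work surface, if the arm or the gripper's body presses on something with over 40 N, if the wrist force passes 120 N, or if a joint passes its speed limit or range.

## Working session

There is one attempt and no reset: what is moved stays moved. The work goes in short steps, Python scripts to look and compute and a shell command to move; the robot and the scene stay as the last step left them, time stands still between calls to the robot, and variables do not carry over. Pictures are saved under pics/ and viewed, at most 10 in all, crops included, and the job is handed in when it is done.

```bash
mkdir -p pics; cat > h.py <<'E'
import numpy as np, cv2
from workcell import bot
from scipy.spatial.transform import Rotation as R
def snap(name,fn):
    o=bot.get_obs(); c=bot.camera(name); cv2.imwrite('pics/'+fn,c['pixels'][:,:,::-1]); 
    T=c.get('cam_to_world')
    if T is None:
        W=np.eye(4);W[:3,:3]=R.from_quat(o['tool_rot']).as_matrix();W[:3,3]=o['eef_pos'];T=W@c['hand_eye']
    c['T']=np.array(T); np.savez('pics/'+fn[:-4],px=c['pixels'],K=c['mtx'],T=c['T']); return c
def ray(K,T,u,v):
    d=np.linalg.inv(K)@[u,v,1.]; d=T[:3,:3]@[d[0],-d[1],-d[2]]; return T[:3,3],d
def onz(K,T,u,v,z):
    p,d=ray(K,T,u,v); return p+d*(z-p[2])/d[2]
def proj(K,T,P):
    q=np.linalg.inv(T)@np.r_[P,1]; q=K@[q[0],-q[1],-q[2]]; return q[:2]/q[2]
E
python3 - <<'E'
from h import *
for n in ['top','side']:
    c=snap(n,n+'0.png'); print(n,c.keys(),c['mtx'],c['T'].round(3))
print(bot.get_obs())
E
```

```text
top dict_keys(['pixels', 'mtx', 'cam_to_world', 'T']) [[408.29007787   0.         262.92952025]
 [  0.         408.29007787 192.68376019]
 [  0.           0.           1.        ]] [[ 7.500e-02  9.760e-01 -2.040e-01  2.630e-01]
 [-9.970e-01  7.400e-02 -1.600e-02 -8.000e-03]
 [-1.000e-03  2.050e-01  9.790e-01  1.343e+00]
 [ 0.000e+00  0.000e+00  0.000e+00  1.000e+00]]
side dict_keys(['pixels', 'mtx', 'cam_to_world', 'T']) [[414.31474622   0.         252.37898274]
 [  0.         414.31474622 193.16554168]
 [  0.           0.           1.        ]] [[-0.865  0.355 -0.354  0.122]
 [-0.502 -0.619  0.604  0.678]
 [-0.005  0.7    0.714  0.906]
 [ 0.     0.     0.     1.   ]]
{'clock': 0.1, 'joint_pos': array([-1.33498615e+00,  2.41317145e-01,  3.84782280e-03,  1.33522800e+00,
        4.13730919e-05,  1.57079276e+00]), 'joint_vel': array([ 0.00037448, -0.00036012,  0.00401226, -0.00031505,  0.00168311,
        0.00257261]), 'tau': array([-1.41268574e-03, -3.73137474e+01,  2.53010291e+01,  1.08244902e-02,
        1.07682899e-05,  6.34460804e-06]), 'eef_pos': array([ 0.11670167, -0.48564001,  0.25550795]), 'tool_rot': array([ 9.93056588e-01,  1.17633796e-01, -9.12644726e-05, -9.46332479e-04]), 'ft_force': array([-0.19259729, -0.39959963, -0.497812  ]), 'ft_torque': array([ 0.07252178, -0.02715078,  0.00562255]), 'grasp_force': 0.0, 'grip_width': 0.08539008452589915}
```

View pics/top0.png

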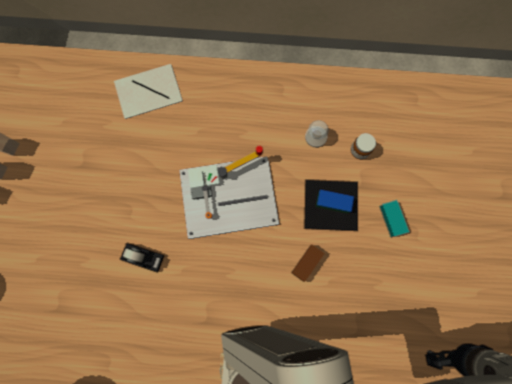

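View pics/side0.png

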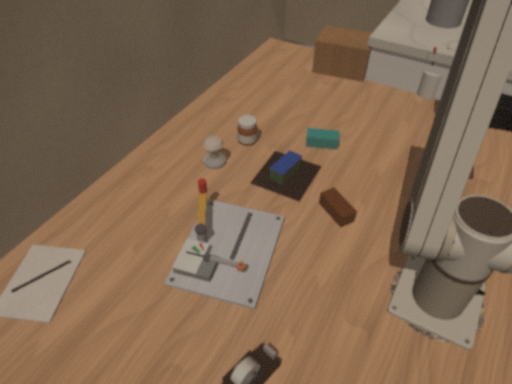

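The top view shows the blue block on the mat at (336,201), the fixture with its bed at (229,200), the roller at (208,215), the fence at (243,201) and the red knob at (260,150). The side view agrees. The teal and brown blocks are the look-alikes.

```bash
cat >> h.py <<'E'
def blobs(px,lo,hi,amin=8):
    h=cv2.cvtColor(px,cv2.COLOR_RGB2HSV); m=cv2.inRange(h,np.array(lo),np.array(hi))
    cs,_=cv2.findContours(m,cv2.RETR_EXTERNAL,cv2.CHAIN_APPROX_NONE)
    return m,sorted([c for c in cs if cv2.contourArea(c)>=amin],key=cv2.contourArea,reverse=True)
def tri(cams,uvs):
    A=np.zeros((3,3));b=np.zeros(3);rs=[]
    for (K,T),(u,v) in zip(cams,uvs):
        p,d=ray(K,T,u,v);d=d/np.linalg.norm(d);M=np.eye(3)-np.outer(d,d);A+=M;b+=M@p;rs.append((p,M))
    X=np.linalg.solve(A,b);return X,[np.linalg.norm(M@(X-p)) for p,M in rs]
E
python3 - <<'E'
from h import *
def cen(c): 
    m=cv2.moments(c); return np.array([m['m10'],m['m01']])/m['m00']
cams=[];U={}
for n in ['top0','side0']:
    d=np.load(f'pics/{n}.npz'); px,K,T=d['px'],d['K'],d['T']; cams.append((K,T))
    for nm,lo,hi,z in [('blue',(105,120,60),(130,255,255),.048),('red',(0,200,110),(4,255,255),.094),('orange',(5,170,120),(14,255,255),.045),('yellow',(18,170,120),(28,255,255),.074)]:
        m,cs=blobs(px,lo,hi,5)
        for c in cs[:4]:
            u=cen(c); print(n,nm,cv2.contourArea(c),u.round(1),onz(K,T,*u,z).round(4))
            if nm=='blue' or nm=='yellow':
                b=cv2.boxPoints(cv2.minAreaRect(c)); P=np.array([onz(K,T,*q,z)[:2] for q in b]); print(P.round(4).tolist(), np.linalg.norm(np.diff(P,axis=0),axis=1).round(3))
            U.setdefault((n,nm),u)
    # bed
    h=cv2.cvtColor(px,cv2.COLOR_RGB2HSV); m=cv2.inRange(h,np.array((0,0,120)),np.array((180,40,255)))
    cs,_=cv2.findContours(m,0,1); q=(229,225) if n=='top0' else (225,280)
    for c in cs:
        if cv2.contourArea(c)>2000 and cv2.pointPolygonTest(c,q,False)>=0:
            hull=cv2.convexHull(c); ap=cv2.approxPolyDP(hull,6,True)[:,0]; P=np.array([onz(K,T,*a,.015)[:2] for a in ap]); print(n,'bed',ap.tolist(),P.round(4).tolist(), np.linalg.norm(np.roll(P,-1,0)-P,axis=1).round(3))
    # dark fence
    m=cv2.inRange(h,np.array((0,0,0)),np.array((180,255,95)))
    x0,y0,x1,y1=(214,185,272,215) if n=='top0' else (225,205,258,268)
    mm=np.zeros_like(m); mm[y0:y1,x0:x1]=m[y0:y1,x0:x1]
    cs,_=cv2.findContours(mm,0,1)
    c=max(cs,key=cv2.contourArea); b=cv2.boxPoints(cv2.minAreaRect(c)); P=np.array([onz(K,T,*q,.023)[:2] for q in b]); print(n,'fence',b.round(1).tolist(),P.round(4).tolist())
for nm in ['blue','red','orange','yellow']:
    try: print(nm,tri(cams,[U['top0',nm],U['side0',nm]]))
    except KeyError as e: print(e)
for n,(x0,y0,x1,y1) in [('top0',(170,130,390,250)),('side0',(150,130,370,310))]:
    im=cv2.imread(f'pics/{n}.png')[y0:y1,x0:x1]; cv2.imwrite(f'pics/{n}c.png',cv2.resize(im,None,fx=3.3,fy=3.3,interpolation=cv2.INTER_CUBIC))
E
```

```text
top0 blue 524.5 [335.2 200.1] [ 0.526  -0.2206  0.048 ]
[[0.5065, -0.1597], [0.5598, -0.1675], [0.5453, -0.2809], [0.4922, -0.2722]] [0.054 0.114 0.054]
top0 red 23.5 [258.7 149.1] [0.6643 0.0376 0.094 ]
top0 orange 15.5 [208.5 215.2] [0.4466 0.1829 0.045 ]
top0 yellow 154.5 [241.5 160.9] [0.6266 0.0903 0.074 ]
[[0.6042, 0.143], [0.664, 0.0503], [0.6477, 0.0405], [0.5882, 0.1331]] [0.11  0.019 0.11 ]
top0 bed [[268, 162], [277, 224], [188, 236], [181, 170]] [[0.6465, 0.0054], [0.4387, -0.0393], [0.3778, 0.2467], [0.5967, 0.2952]] [0.213 0.292 0.224 0.294]
top0 fence [[218.6999969482422, 202.3000030517578], [266.79998779296875, 194.89999389648438], [267.29998779296875, 198.0], [219.1999969482422, 205.39999389648438]] [[0.4949, 0.1569], [0.5316, 0.001], [0.5214, -0.0013], [0.4848, 0.1543]]
side0 blue 237.0 [285.3 162.5] [ 0.5266 -0.2154  0.048 ]
[[0.5529, -0.1734], [0.543, -0.2851], [0.5008, -0.2606], [0.5124, -0.1524]] [0.112 0.049 0.109]
side0 bed [[214, 201], [283, 217], [254, 307], [166, 283]] [[0.647, 0.0088], [0.4412, -0.037], [0.3714, 0.2496], [0.5939, 0.3019]] [0.211 0.295 0.229 0.298]
side0 fence [[229.89999389648438, 257.6000061035156], [248.39999389648438, 213.3000030517578], [251.60000610351562, 214.6999969482422], [233.10000610351562, 258.8999938964844]] [[0.4939, 0.1621], [0.5303, 0.0062], [0.5198, 0.006], [0.4845, 0.1615]]
blue (array([ 0.52814833, -0.22124728,  0.04250269]), [np.float64(0.0010691292935905697), np.float64(0.0010691292935906965)])
('side0', 'red')
('side0', 'orange')
('side0', 'yellow')
```

View pics/top0c.png

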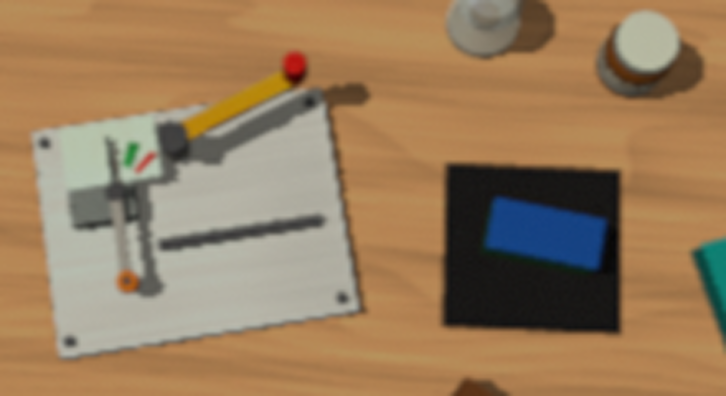

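The crop shows the green and red bands near (135,155) and (147,163), the arm at rest, and the block on the mat. The fixture is turned about +13° with its origin near (0.470, 0.107). The roller check agrees to about 1 mm. I'm moving over the block now.

```bash
python3 -m pendant '[0.919,-0.324,0,0,0,-0.386,1, 0.919,-0.324,0,0,0,-0.386,1, 0.919,-0.324,0,0,0,-0.386,1, 0.919,-0.324,0,0,0,-0.386,1, 0.919,-0.324,0,0,0,-0.386,1, 0.919,-0.324,0,0,0,-0.386,1, 0.919,-0.324,0,0,0,-0.386,1, 0.919,-0.324,0,0,0,-0.386,1, 0.919,-0.324,0,0,0,-0.386,1, 0.919,-0.324,0,0,0,-0.386,1]'
cat >> h.py <<'E'
def togo(x,y,z,ang):
    "shift/turn for tool y at world angle ang (deg), normalised"
    o=bot.get_obs(); M=R.from_quat(o['tool_rot']); a=np.radians(ang)
    yv=np.array([np.cos(a),np.sin(a),0]); zv=np.array([0,0,-1.]); N=np.c_[np.cross(yv,zv),yv,zv]
    s=M.inv().apply(np.array([x,y,z])-o['eef_pos'])/.5; t=(M.inv()*R.from_matrix(N)).as_rotvec()/np.pi
    print('togo',s.round(4),t.round(4))
E
python3 - <<'E'
from h import *
togo(.526,-.2205,.256,-7)
E
```

```text
clock: 0.93
eef_pos: [0.4678, -0.258, 0.2559]
tool_rot: [0.747, 0.665, -0.0, -0.0]
ft_force: [0.1, -0.8, 0.4]
grip_width: 0.0853
grasp_force: 0.0
togo [ 0.088   0.1069 -0.0002] [-0.0002 -0.      0.0018]
```

```bash
python3 -m pendant '[0.088,0.107,0,0,0,0,1, 0.088,0.107,0,0,0,0,1, 0.088,0.107,0,0,0,0,1, 0.088,0.107,0,0,0,0,1, 0.088,0.107,0,0,0,0,1, 0.088,0.107,0,0,0,0,1, 0.088,0.107,0,0,0,0,1, 0.088,0.107,0,0,0,0,1, 0.088,0.107,0,0,0,0,1, 0.088,0.107,0,0,0,0,1]'
python3 - <<'E'
from h import *
c=snap('wrist','w1.png'); K,T,px=c['mtx'],c['T'],c['pixels']; print({k:v for k,v in c.items() if k not in('pixels',)})
m,cs=blobs(px,(105,120,60),(130,255,255),200)
for q in cs[:2]:
    (u,v),wh,a=cv2.minAreaRect(q); b=cv2.boxPoints(((u,v),wh,a)); P=np.array([onz(K,T,*p,.048)[:2] for p in b]); e=np.diff(P,axis=0)
    print(onz(K,T,u,v,.048),P.round(4).tolist(),np.linalg.norm(e,axis=1),np.degrees(np.arctan2(e[:,1],e[:,0])))
togo(.526,-.2205,.256,-7)
E
```

```text
clock: 1.77
eef_pos: [0.5246, -0.2231, 0.2566]
tool_rot: [0.749, 0.662, 0.0, 0.0]
ft_force: [0.0, -0.4, 0.1]
grip_width: 0.0855
grasp_force: 0.0
{'mtx': array([[307.51497096,   0.        , 256.21957276],
       [  0.        , 307.51497096, 194.72373993],
       [  0.        ,   0.        ,   1.        ]]), 'hand_eye': array([[-4.19668973e-04,  9.52021066e-01,  3.06032210e-01,
         7.91641602e-02],
       [ 9.99998653e-01, -8.60615763e-05,  1.63904591e-03,
        -6.94061189e-04],
       [ 1.58674385e-03,  3.06032486e-01, -9.52019748e-01,
        -1.17482828e-01],
       [ 0.00000000e+00,  0.00000000e+00,  0.00000000e+00,
         1.00000000e+00]]), 'T': array([[ 0.99232484,  0.11735823,  0.03896752,  0.53359375],
       [-0.12365287,  0.94472572,  0.30364993, -0.14442875],
       [-0.0011778 , -0.30613781,  0.95198648,  0.3740745 ],
       [ 0.        ,  0.        ,  0.        ,  1.        ]])}
[ 0.52511847 -0.21616252  0.048     ] [[0.5069, -0.162], [0.556, -0.1681], [0.5452, -0.276], [0.491, -0.2692]] [0.04944489 0.10836076 0.05462182] [ -7.09867691 -95.68992944 172.92374447]
togo [0.0052 0.002  0.0011] [ 0.0001  0.     -0.0003]
```

View pics/w1.png

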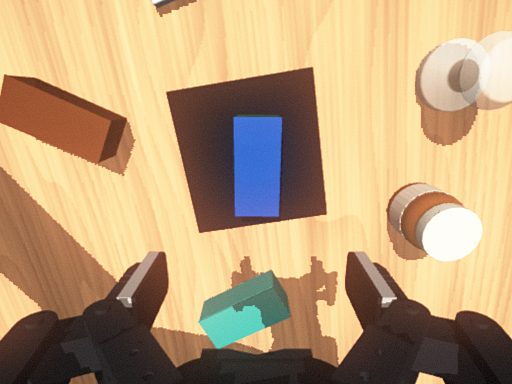

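The wrist view shows the block at (257,166), upright in the image, so it is aligned with the tool and centred between the fingers. The jar and award on the right are clear. Next I descend and grip.

```bash
python3 -m pendant '[0.01,0,0.1,0,0,0,1, 0.01,0,0.18,0,0,0,1, 0.01,0,0.26,0,0,0,1, 0.01,0,0.33,0,0,0,1, 0.01,0,0.38,0,0,0,1, 0.01,0,0.41,0,0,0,1, 0.01,0,0.427,0,0,0,1, 0.01,0,0.427,0,0,0,1, 0.01,0,0.427,0,0,0,1, 0.01,0,0.427,0,0,0,1]'
python3 -m pendant '[0,0,0,0,0,0,0.3, 0,0,0,0,0,0,0.3, 0,0,0,0,0,0,0.3, 0,0,0,0,0,0,0.3, 0,0,0,0,0,0,0.3, 0,0,0,0,0,0,0.3, 0,0,0,0,0,0,0.3, 0,0,0,0,0,0,0.3, 0,0,0,0,0,0,0.3, 0,0,0,0,0,0,0.3]'
```

```text
clock: 2.65
eef_pos: [0.5269, -0.2181, 0.0444]
tool_rot: [0.749, 0.663, 0.001, 0.001]
ft_force: [-0.3, 0.0, 0.0]
grip_width: 0.0855
grasp_force: 0.0
clock: 3.48
eef_pos: [0.5263, -0.2179, 0.0441]
tool_rot: [0.749, 0.663, 0.0, 0.001]
ft_force: [-2.3, 0.6, 6.0]
grip_width: 0.0491
grasp_force: 65.7
```

```bash
python3 -m pendant '[0,0,-0.05,0,0,0,0.3, 0,0,-0.12,0,0,0,0.3, 0,0,-0.2,0,0,0,0.3, 0.05,-0.015,-0.24,0,0,-0.02,0.3, 0.12,-0.04,-0.24,0,0,-0.04,0.3, 0.2,-0.065,-0.24,0,0,-0.06,0.3, 0.28,-0.09,-0.24,0,0,-0.08,0.3, 0.36,-0.115,-0.24,0,0,-0.1,0.3, 0.43,-0.14,-0.24,0,0,-0.11,0.3, 0.49,-0.16,-0.24,0,0,-0.11,0.3]'
python3 -m pendant '[0.025,-0.007,0,0,0,0,0.3, 0.042,-0.012,0,0,0,0,0.3, 0.051,-0.015,0,0,0,0,0.3, 0.051,-0.015,0,0,0,0,0.3, 0.051,-0.015,0,0,0,0,0.3, 0.051,-0.015,0,0,0,0,0.3, 0.051,-0.015,0,0,0,0,0.3, 0.051,-0.015,0,0,0,0,0.3, 0.051,-0.015,0,0,0,0,0.3, 0.051,-0.015,0,0,0,0,0.3]'
python3 - <<'E'
from h import *
c=snap('wrist','w2.png'); K,T,px=c['mtx'],c['T'],c['pixels']; o=bot.get_obs()
togo(.4722,.0613,.16,12.9); print(o['eef_pos'])
m,cs=blobs(px,(5,170,120),(14,255,255),30)
for q in cs[:3]:
    (u,v),r=cv2.minEnclosingCircle(q); print('orange',u,v,r,onz(K,T,u,v,.045))
org=np.array([.470,.107]);a=np.radians(12.9);X=np.array([np.cos(a),np.sin(a)]);Y=np.array([-X[1],X[0]])
for nm,x,y,z in [('fenceA',25,-117.5,23),('fenceB',25,47.5,23),('fenceC',37,47.5,23),('roller',-5,80,52),('pivot',85,80,40)]:
    print(nm,proj(K,T,np.r_[org+x/1e3*X+y/1e3*Y,z/1e3]).round(1))
E
```

```text
clock: 4.32
eef_pos: [0.4735, 0.0377, 0.1614]
tool_rot: [0.623, 0.782, -0.001, -0.002]
ft_force: [-0.8, -0.4, -7.4]
grip_width: 0.0491
grasp_force: 65.7
clock: 5.15
eef_pos: [0.4633, 0.0582, 0.1628]
tool_rot: [0.624, 0.781, -0.0, 0.0]
ft_force: [-0.5, -0.4, -7.1]
grip_width: 0.0488
grasp_force: 65.6
togo [0.0019 0.0188 0.0057] [ 0.      0.     -0.0008]
[0.46325776 0.05829793 0.16282661]
orange 272.3571472167969 21.071428298950195 16.94087028503418 [0.44508433 0.18517835 0.045     ]
fenceA [302.2 263.2]
fenceB [311.1  76.7]
fenceC [326.5  76.7]
roller [275.6  21.6]
pivot [403.8  25.1]
```

View pics/w2.png

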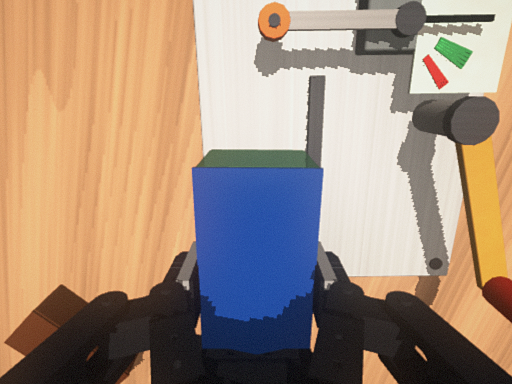

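The wrist view shows the block held square in the gripper. The fence's left edge runs from (310,77) to (306,147), as predicted, and the roller is at (273,21). I'll fit the fence and bed lines to get the fixture's angle.

```bash
python3 - <<'E'
from h import *
d=np.load('pics/w2.npz');px,K,T=d['px'],d['K'],d['T']; g=cv2.cvtColor(px,cv2.COLOR_RGB2GRAY).astype(float)
def edge(v0,v1,u0,u1,sgn,z,nm):
    pts=[]
    for v in range(v0,v1,2):
        r=np.diff(cv2.GaussianBlur(g[v:v+1],(5,1),0)[0])[u0:u1]*sgn; k=int(r.argmax()); 
        if 0<k<len(r)-1: den=r[k-1]-2*r[k]+r[k+1]; k=k+.5*(r[k-1]-r[k+1])/den
        pts.append(onz(K,T,u0+k+.5,v,z)[:2])
    vx,vy,x,y=cv2.fitLine(np.float32(pts),cv2.DIST_HUBER,0,.0005,.01).ravel(); 
    print(nm,np.degrees(np.arctan2(-vx,vy))if vy>0 else np.degrees(np.arctan2(vx,-vy)),(x,y))
    return np.array([x,y])
F=edge(82,142,298,320,-1,.023,'fence'); F2=edge(82,142,315,332,1,.023,'fence right'); B=edge(90,150,190,215,1,.015,'bed left')
for ang in (12.5,13,13.5):
    a=np.radians(ang);X=np.array([np.cos(a),np.sin(a)]); Y=np.array([-X[1],X[0]])
    org=np.array([.4452,.1850])+.005*X-.08*Y
    p=bot.get_obs()['eef_pos'][:2]
    print(ang,'fence x rel TCP',(F-p)@X,'bed left rel TCP',(B-p)@X,'TCP in fixture(roller based)',(p-org)@X,(p-org)@Y)
b=np.array([onz(K,T,u,168,.162-.044+.048)[:2] for u in (194,322)]);print('blk front',b, (b.mean(0)-p)@X,(b.mean(0)-p)@Y,np.linalg.norm(b[1]-b[0]))
E
```

```text
fence 12.90971 (np.float32(0.48859394), np.float32(0.12844704))
fence right 13.3572445 (np.float32(0.50128675), np.float32(0.13172635))
bed left 13.625111 (np.float32(0.40448624), np.float32(0.10526906))
12.5 fence x rel TCP 0.03991865037792691 bed left rel TCP -0.0472119917220548 TCP in fixture(roller based) -0.014793624591931825 -0.04760714540006918
13 fence x rel TCP 0.0404669243915273 bed left rel TCP -0.046699009141322016 TCP in fixture(roller based) -0.015906819964896585 -0.04751682209832325
13.5 fence x rel TCP 0.041012116692161205 bed left rel TCP -0.046182470250240554 TCP in fixture(roller based) -0.017019184741293516 -0.0474167878968731
blk front [[0.42790874 0.10486304]
 [0.47530399 0.1155726 ]] 0.0007909861809242136 0.0532053114950544 0.04859017105755808
```

```bash
python3 -m pendant '[0.002,0.015,0.05,0,0,-0.002,0.3, 0.003,0.015,0.11,0,0,-0.002,0.3, 0.004,0.015,0.16,0,0,-0.002,0.3, 0.004,0.015,0.19,0,0,-0.002,0.3, 0.004,0.015,0.202,0,0,-0.002,0.3, 0.004,0.015,0.206,0,0,-0.002,0.3, 0.004,0.015,0.208,0,0,-0.002,0.3, 0.004,0.015,0.21,0,0,-0.002,0.3, 0.004,0.015,0.21,0,0,-0.002,0.3, 0.004,0.015,0.21,0,0,-0.002,0.3]'
python3 -m pendant '[0,0,0.001,0,0,0,0.3, 0,0,0.002,0,0,0,0.3, 0,0,0.003,0,0,0,0.3, 0,0,0.004,0,0,0,0.3, 0,0,0.004,0,0,0,0.3, 0,0,0.004,0,0,0,0.3, 0,0,0.004,0,0,0,0.3, 0,0,0.004,0,0,0,0.3, 0,0,0.004,0,0,0,0.3, 0,0,0.004,0,0,0,0.3]'
```

```text
clock: 6.03
eef_pos: [0.471, 0.0623, 0.0589]
tool_rot: [0.622, 0.783, 0.001, 0.001]
ft_force: [-0.4, 0.2, -6.1]
grip_width: 0.0492
grasp_force: 65.4
clock: 6.87
eef_pos: [0.4701, 0.0622, 0.0561]
tool_rot: [0.621, 0.783, 0.0, 0.0]
ft_force: [-2.2, 0.6, 1.1]
grip_width: 0.049
grasp_force: 66.3
```

```bash
python3 -m pendant '[0,0.003,0,0,0,0,0.3, 0,0.006,0,0,0,0,0.3, 0,0.009,0,0,0,0,0.3, 0,0.011,0,0,0,0,0.3, 0,0.012,0,0,0,0,0.3, 0,0.013,0,0,0,0,0.3, 0,0.014,0,0,0,0,0.3, 0,0.014,0,0,0,0,0.3, 0,0.014,0,0,0,0,0.3, 0,0.014,0,0,0,0,0.3]'
python3 -m pendant '[0,0.001,0,0,0,0,0.3, 0,0.002,0,0,0,0,0.3, 0,0.003,0,0,0,0,0.3, 0,0.004,0,0,0,0,0.3, 0,0.004,0,0,0,0,0.3, 0,0.004,0,0,0,0,0.3, 0,0.004,0,0,0,0,0.3, 0,0.004,0,0,0,0,0.3, 0,0.004,0,0,0,0,0.3, 0,0.004,0,0,0,0,0.3]'
```

```text
clock: 7.7
eef_pos: [0.4754, 0.0634, 0.0562]
tool_rot: [0.622, 0.783, -0.001, -0.001]
ft_force: [-5.9, -1.7, 6.6]
grip_width: 0.0492
grasp_force: 67.0
clock: 8.53
eef_pos: [0.4774, 0.0638, 0.0561]
tool_rot: [0.622, 0.783, -0.001, -0.001]
ft_force: [-6.1, -1.1, 5.9]
grip_width: 0.0491
grasp_force: 66.9
```

```bash
python3 -m pendant '[0,0.001,0,0,0,0,0.3, 0,0.002,0,0,0,0,0.3, 0,0.003,0,0,0,0,0.3, 0,0.004,0,0,0,0,0.3, 0,0.004,0,0,0,0,0.3, 0,0.004,0,0,0,0,0.3, 0,0.004,0,0,0,0,0.3, 0,0.004,0,0,0,0,0.3, 0,0.004,0,0,0,0,0.3, 0,0.004,0,0,0,0,0.3]'
```

```text
clock: 9.37
eef_pos: [0.4794, 0.0643, 0.0562]
tool_rot: [0.622, 0.783, -0.001, -0.001]
ft_force: [-6.0, -1.6, 6.4]
grip_width: 0.0487
grasp_force: 66.9
```

```bash
python3 -m pendant '[0,0.001,0,0,0,0,0.3, 0,0.002,0,0,0,0,0.3, 0,0.003,0,0,0,0,0.3, 0,0.004,0,0,0,0,0.3, 0,0.004,0,0,0,0,0.3, 0,0.004,0,0,0,0,0.3, 0,0.004,0,0,0,0,0.3, 0,0.004,0,0,0,0,0.3, 0,0.004,0,0,0,0,0.3, 0,0.004,0,0,0,0,0.3]'
```

```text
clock: 10.2
eef_pos: [0.4802, 0.0645, 0.0562]
tool_rot: [0.622, 0.783, -0.002, -0.001]
ft_force: [-8.5, -2.0, 9.5]
grip_width: 0.0489
grasp_force: 67.7
```

The block is against the fence: it moved 0.8 mm for a 2 mm command, and the force rose. Now I slide it along, stopping short of the green band.

```bash
python3 -m pendant '[0.01,0,0,0,0,0,0.3, 0.03,0,0,0,0,0,0.3, 0.05,0,0,0,0,0,0.3, 0.07,0,0,0,0,0,0.3, 0.09,0,0,0,0,0,0.3, 0.105,0,0,0,0,0,0.3, 0.115,0,0,0,0,0,0.3, 0.12,0,0,0,0,0,0.3, 0.12,0,0,0,0,0,0.3, 0.12,0,0,0,0,0,0.3]'
python3 -m pendant '[0.01,0,0,0,0,0,0.3, 0.02,0,0,0,0,0,0.3, 0.03,0,0,0,0,0,0.3, 0.04,0,0,0,0,0,0.3, 0.045,0,0,0,0,0,0.3, 0.05,0,0,0,0,0,0.3, 0.05,0,0,0,0,0,0.3, 0.05,0,0,0,0,0,0.3, 0.05,0,0,0,0,0,0.3, 0.05,0,0,0,0,0,0.3]'
python3 - <<'E'
from h import *
c=snap('wrist','w3.png');K,T,px=c['mtx'],c['T'],c['pixels']
m,cs=blobs(px,(5,170,120),(14,255,255),30)
for q in cs[:3]:
    (u,v),r=cv2.minEnclosingCircle(q); print('orange',u,v,r,onz(K,T,u,v,.045))
c=snap('top','t3.png');K,T,px=c['mtx'],c['T'],c['pixels'];m,cs=blobs(px,(5,170,120),(14,255,255),5)
for q in cs[:3]:
    (u,v),r=cv2.minEnclosingCircle(q); print('orange',u,v,r,onz(K,T,u,v,.045))
E
```

```text
clock: 11.03
eef_pos: [0.4672, 0.1199, 0.0563]
tool_rot: [0.622, 0.783, -0.004, 0.001]
ft_force: [-6.9, -13.0, 10.4]
grip_width: 0.0488
grasp_force: 67.6
clock: 11.87
eef_pos: [0.4618, 0.1436, 0.0563]
tool_rot: [0.623, 0.782, -0.004, 0.002]
ft_force: [-5.8, -14.1, 11.2]
grip_width: 0.049
grasp_force: 67.7
orange 248.0 134.5 26.575464248657227 [0.44351653 0.20527818 0.045     ]
```

View pics/w3.png

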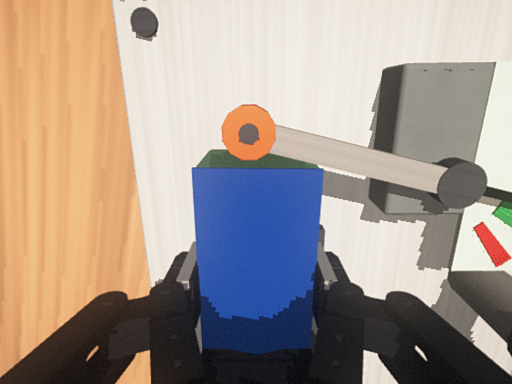

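The wrist view shows the roller at (248,133) against the block's end. The arm is at about 0.23 rad and the pointer is not yet in the green. It needs about 19 mm more.

```bash
python3 -m pendant '[0.005,0,0,0,0,0,0.3, 0.011,0,0,0,0,0,0.3, 0.017,0,0,0,0,0,0.3, 0.023,0,0,0,0,0,0.3, 0.029,0,0,0,0,0,0.3, 0.034,0,0,0,0,0,0.3, 0.037,0,0,0,0,0,0.3, 0.038,0,0,0,0,0,0.3, 0.038,0,0,0,0,0,0.3, 0.038,0,0,0,0,0,0.3]'
python3 -m pendant '[-0.004,-0.001,-0.001,0,0,0,0.3, -0.006,-0.002,-0.002,0,0,0,0.3, -0.006,-0.002,-0.002,0,0,0,0.3, -0.006,-0.002,-0.002,0,0,0,0.3, -0.006,-0.002,-0.002,0,0,0,0.3, -0.006,-0.002,-0.002,0,0,0,0.3, -0.006,-0.002,-0.002,0,0,0,0.3, -0.006,-0.002,-0.002,0,0,0,0.3, -0.006,-0.002,-0.002,0,0,0,0.3, -0.006,-0.002,-0.002,0,0,0,0.3]'
python3 - <<'E'
from h import *
c=snap('wrist','w4.png');K,T,px=c['mtx'],c['T'],c['pixels']
m,cs=blobs(px,(5,170,120),(14,255,255),30)
for q in cs[:3]:
    (u,v),r=cv2.minEnclosingCircle(q); P=onz(K,T,u,v,.045); s=(P[:2]-[.4452,.1850])@[-.2267,.974];print('orange',u,v,r,P,np.arcsin(s/.09))
E
```

```text
clock: 12.8
eef_pos: [0.4578, 0.1617, 0.0563]
tool_rot: [0.623, 0.782, -0.004, 0.002]
ft_force: [-4.7, -14.9, 10.6]
grip_width: 0.0486
grasp_force: 67.7
clock: 13.63
eef_pos: [0.4577, 0.1616, 0.0562]
tool_rot: [0.622, 0.783, -0.002, 0.0]
ft_force: [-2.6, -5.0, -0.4]
grip_width: 0.049
grasp_force: 66.4
orange 271.6375427246094 121.92998504638672 26.65387725830078 [0.44755245 0.23034476 0.045     ] 0.5061407592952876
```

```bash
python3 -m pendant '[0,0,0,0,0,0,0.45, 0,0,0,0,0,0,0.75, 0,0,0,0,0,0,0.85, 0,0,0,0,0,0,0.85, 0,0,0,0,0,0,0.85, 0,0,0,0,0,0,0.85, 0,0,0,0,0,0,0.85, 0,0,0,0,0,0,0.85, 0,0,0,0,0,0,0.85, 0,0,0,0,0,0,0.85]'
python3 -m pendant '[0,0,-0.03,0,0,0,0.85, 0,0,-0.08,0,0,0,0.85, 0,0,-0.14,0,0,0,0.85, 0,0,-0.2,0,0,0,0.85, -0.06,0,-0.26,0,0,0,0.85, -0.12,0,-0.3,0,0,0,0.85, -0.16,0,-0.32,0,0,0,0.85, -0.16,0,-0.32,0,0,0,0.85, -0.16,0,-0.32,0,0,0,0.85, -0.16,0,-0.32,0,0,0,0.85]'
python3 - <<'E'
from h import *
c=snap('wrist','w5.png');K,T,px=c['mtx'],c['T'],c['pixels'];print(bot.get_obs()['eef_pos'])
m,cs=blobs(px,(5,170,120),(14,255,255),30)
for q in cs[:2]:
    (u,v),r=cv2.minEnclosingCircle(q); P=onz(K,T,u,v,.052); s=(P[:2]-[.4452,.1850])@[-.2267,.974];print('orange',u,v,r,P,np.arcsin(s/.09))
m,cs=blobs(px,(0,200,80),(4,255,255),30)
for q in cs[:2]:
    (u,v),r=cv2.minEnclosingCircle(q); print('red',u,v,r,onz(K,T,u,v,.114))
m,cs=blobs(px,(105,120,60),(130,255,255),200)
b=cv2.boxPoints(cv2.minAreaRect(cs[0]));P=np.array([onz(K,T,*p,.06)[:2] for p in b]);print(P.round(4).tolist(),(P-[.4682,.1082])@np.array([[.974,-.2267],[.2267,.974]]))
E
```

```text
clock: 14.52
eef_pos: [0.4588, 0.1633, 0.0568]
tool_rot: [0.621, 0.783, 0.0, 0.0]
ft_force: [-0.2, 0.1, 0.1]
grip_width: 0.0726
grasp_force: 0.0
clock: 15.35
eef_pos: [0.4763, 0.0856, 0.2161]
tool_rot: [0.622, 0.783, -0.0, -0.001]
ft_force: [0.1, 1.1, -0.1]
grip_width: 0.0726
grasp_force: 0.0
[0.47609649 0.08586121 0.21578948]
orange 262.66510009765625 7.867924690246582 13.253338813781738 [0.4469925  0.22969337 0.052     ] 0.4997048461180034
red 454.0 293.5 18.445966720581055 [0.65372294 0.04738184 0.114     ]
[[0.4214, 0.2073], [0.4687, 0.2183], [0.4966, 0.1127], [0.4429, 0.1001]] [[-0.02313745  0.10714018]
 [ 0.0254259   0.10712531]
 [ 0.02867355 -0.00208965]
 [-0.02649971 -0.00213228]]
```

View pics/w5.png

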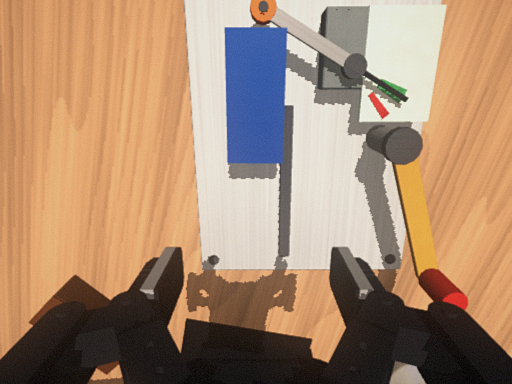

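The wrist view shows the block against the fence, the roller at (263,8), and the pointer near the green band at (395,88). I need an enlargement to judge it, so I'll combine crops from the wrist and top views.

```bash
python3 - <<'E'
from h import *
c=snap('top','t5.png');K,T,px=c['mtx'],c['T'],c['pixels']
m,cs=blobs(px,(5,170,120),(14,255,255),4)
for q in cs[:2]:
    mm=cv2.moments(q);u,v=mm['m10']/mm['m00'],mm['m01']/mm['m00'];P=onz(K,T,u,v,.052); s=(P[:2]-[.4466-.0014,.1829])@[-.2267,.974];print('orange',u,v,P,s)
c2=snap('side','s5.png')
A=cv2.resize(px[160:235,175:275],(400,300),interpolation=cv2.INTER_CUBIC)
S=cv2.resize(c2['pixels'][220:295,160:260],(400,300),interpolation=cv2.INTER_CUBIC)
w=cv2.imread('pics/w5.png')[:,:,::-1]; B=cv2.resize(w[50:125,340:440],(800,600),interpolation=cv2.INTER_CUBIC)[:300*2]
out=np.vstack([np.hstack([A,S]),cv2.resize(B,(400,300)).repeat(1,0) if 0 else np.hstack([cv2.resize(w[50:125,340:440],(400,300),interpolation=cv2.INTER_CUBIC),cv2.resize(w[0:90,220:340],(400,300),interpolation=cv2.INTER_CUBIC)])])
cv2.imwrite('pics/c5.png',out[:,:,::-1])
# angles of wrist features about the pivot on plate z .040
d=np.load('pics/w5.npz');K,T,px=d['K'],d['T'],d['px']; ex=np.array([.974,.2267]);ey=np.array([-.2267,.974])
h=cv2.cvtColor(px,cv2.COLOR_RGB2HSV)
pv=np.array([.5329,.2054]); print('pivot proj',proj(K,T,np.r_[pv,.04]),proj(K,T,np.r_[pv,.055]))
for nm,lo,hi in [('green',(45,80,60),(80,255,255)),('redband',(0,120,120),(8,255,255))]:
    m=cv2.inRange(h,np.array(lo),np.array(hi)); m[:50]=0;m[125:]=0;m[:,:355]=0;m[:,420:]=0; vs,us=np.nonzero(m)
    P=np.array([onz(K,T,u,v,.0405)[:2] for u,v in zip(us,vs)])-pv
    a=np.arctan2(-(P@ey),P@ex); print(nm,len(a),np.percentile(a,[2,50,98]),np.percentile(np.hypot(*P.T),[2,98]))
m=cv2.inRange(h,np.array((0,0,0)),np.array((180,255,55))); m[:70]=0;m[102:]=0;m[:,:372]=0;m[:,412:]=0; vs,us=np.nonzero(m)
for z in (.042,.046,.052):
    P=np.array([onz(K,T,u,v,z)[:2] for u,v in zip(us,vs)])-pv; l=cv2.fitLine(np.float32(P),1,0,.001,.01).ravel(); t=l[:2]*np.sign(l[:2]@ex); print('pointer',z,len(us),np.arctan2(-(t@ey),t@ex),np.median(np.arctan2(-(P@ey),P@ex)))
E
```

```text
orange 193.76190476190476 213.3968253968254 [0.44780319 0.22936228 0.052     ] 0.04466411682861658
pivot proj [350.50956687  67.03580036] [355.68933418  65.4169151 ]
green 174 [0.34588016 0.41587451 0.57328078] [0.03146025 0.05464281]
redband 198 [0.78344632 0.85513925 0.92579613] [0.03046376 0.05470231]
pointer 0.042 14 0.5098177123019705 0.485620534969879
pointer 0.046 14 0.5098175977727838 0.5143831567427986
pointer 0.052 14 0.5098176550373781 0.5550619758257729
```

View pics/c5.png

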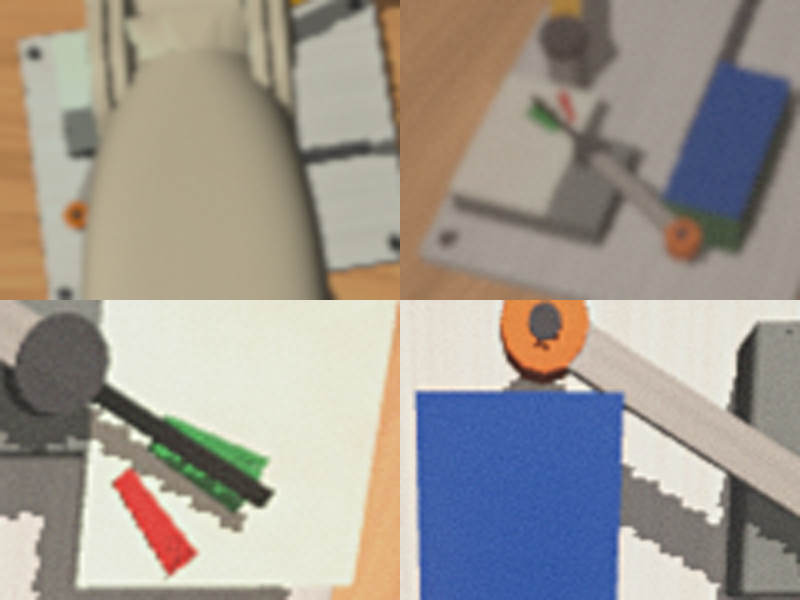

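The crops show the pointer lying on the green band, clear of the red. Its line measures about 0.51 rad. Now for the keeper.

```bash
python3 - <<'E'
from h import *
togo(.6615,.038,.216,33.1); o=bot.get_obs(); print(o['joint_pos'].round(3))
d=np.load('pics/w5.npz'); print(proj(d['K'],d['T'],[.6604,.0381,.114]),proj(d['K'],d['T'],[.664,.0376,.114]),proj(d['K'],d['T'],[.664,.0376,.074]))
d=np.load('pics/top0.npz'); print(proj(d['K'],d['T'],[.6604,.0381,.1]))
E
```

```text
togo [-0.1786  0.339  -0.0015] [-0.0007 -0.0002 -0.1104]
[ 0.179  0.233 -0.113  1.227  0.     1.519]
[456.76281186 304.18467742] [460.47354998 305.49211074] [434.49496916 278.76268384]
[258.3680857  149.62016825]
```

```bash
python3 -m pendant '[-0.03,0.06,0,0,0,-0.03,0.65, -0.07,0.13,0,0,0,-0.06,0.65, -0.11,0.2,0,0,0,-0.09,0.65, -0.14,0.27,0,0,0,-0.11,0.65, -0.165,0.315,0,0,0,-0.11,0.65, -0.174,0.335,0,0,0,-0.11,0.65, -0.174,0.335,0,0,0,-0.11,0.65, -0.174,0.335,0,0,0,-0.11,0.65, -0.174,0.335,0,0,0,-0.11,0.65, -0.174,0.335,0,0,0,-0.11,0.65]'
python3 - <<'E'
from h import *
togo(.659,.040,.107,33.1)
c=snap('wrist','w6.png');K,T,px=c['mtx'],c['T'],c['pixels']
m,cs=blobs(px,(0,180,70),(6,255,255),30)
for q in cs[:3]: print('red',cv2.boundingRect(q))
print(proj(K,T,[.659,.040,.114]),proj(K,T,[.659,.040,.074]))
for n in ['side']:
    c=snap(n,n+'6.png'); m,cs=blobs(c['pixels'],(0,150,90),(6,255,255),5)
    for q in cs[:3]: print(n,cv2.boundingRect(q))
    print(proj(c['mtx'],c['T'],[.659,.040,.094]))
E
```

```text
clock: 16.33
eef_pos: [0.6587, 0.0396, 0.2168]
tool_rot: [0.477, 0.879, -0.0, -0.0]
ft_force: [-0.2, 0.2, 0.2]
grip_width: 0.0551
grasp_force: 0.0
togo [0.0003 0.0011 0.2196] [-0.0003 -0.0002 -0.0005]
red (241, 182, 30, 40)
[257.38678414 205.6470562 ] [257.30638871 190.34870527]
side (198, 179, 8, 13)
[202.16426029 187.02971857]
```

```bash
python3 -m pendant '[0,0,0.05,0,0,0,0.65, 0,0,0.1,0,0,0,0.65, 0,0,0.14,0,0,0,0.65, 0,0,0.17,0,0,0,0.65, 0,0,0.19,0,0,0,0.65, 0,0,0.205,0,0,0,0.65, 0,0,0.213,0,0,0,0.6, 0,0,0.213,0,0,0,0.5, 0,0,0.213,0,0,0,0.45, 0,0,0.213,0,0,0,0.45]'
python3 - <<'E'
from h import *
o=bot.get_obs();M=R.from_quat(o['tool_rot']);p=o['eef_pos'];post=np.array([.5866,.1511]);r0=p[:2]-post;print(np.linalg.norm(r0),p,o['ft_force'])
r0=r0/np.linalg.norm(r0)*.135
base=np.array([.659,.040])-post; base=base/np.linalg.norm(base)*.135
for th in np.arange(.1,2.01,.1):
    c,s=np.cos(-th),np.sin(-th); q=post+np.array([[c,-s],[s,c]])@base
    print(round(th,2),q.round(4),(M.inv().apply(np.r_[q,p[2]]-p)/.5).round(3), 'az',round(th*57.3*93/110/180,3))
E
```

```text
clock: 17.27
eef_pos: [0.6606, 0.0388, 0.1116]
tool_rot: [0.478, 0.879, 0.001, 0.001]
ft_force: [-0.3, 0.1, 0.2]
grip_width: 0.0382
grasp_force: 0.0
0.13449901135041212 [0.66062951 0.03880746 0.11161906] [-0.28511351  0.12345943  0.20396203]
0.1 [0.6486 0.0312] [ 0.    -0.028 -0.   ] az 0.027
0.2 [0.6364 0.0256] [ 0.004 -0.055 -0.   ] az 0.054
0.3 [0.6236 0.0213] [ 0.011 -0.081 -0.   ] az 0.081
0.4 [0.6104 0.0182] [ 0.02  -0.107 -0.   ] az 0.108
0.5 [0.5971 0.0165] [ 0.032 -0.131 -0.   ] az 0.135
0.6 [0.5836 0.0161] [ 0.046 -0.154 -0.   ] az 0.161
0.7 [0.5701 0.0171] [ 0.062 -0.176 -0.   ] az 0.188
0.8 [0.5568 0.0194] [ 0.08  -0.195 -0.   ] az 0.215
0.9 [0.5438 0.0231] [ 0.101 -0.213 -0.001] az 0.242
1.0 [0.5312 0.028 ] [ 0.123 -0.229 -0.001] az 0.269
1.1 [0.5192 0.0341] [ 0.146 -0.242 -0.001] az 0.296
1.2 [0.5079 0.0414] [ 0.171 -0.254 -0.001] az 0.323
1.3 [0.4973 0.0498] [ 0.196 -0.262 -0.001] az 0.35
1.4 [0.4877 0.0592] [ 0.222 -0.268 -0.001] az 0.377
1.5 [0.479  0.0696] [ 0.249 -0.271 -0.001] az 0.404
1.6 [0.4714 0.0807] [ 0.276 -0.272 -0.001] az 0.431
1.7 [0.4649 0.0926] [ 0.303 -0.27  -0.001] az 0.458
1.8 [0.4597 0.105 ] [ 0.33  -0.265 -0.001] az 0.484
1.9 [0.4557 0.1179] [ 0.356 -0.258 -0.001] az 0.511
2.0 [0.4531 0.1311] [ 0.381 -0.248 -0.001] az 0.538
```

```bash
python3 -m pendant '[0,-0.014,0,0,0,0.014,0.45, 0,-0.028,0,0,0,0.027,0.45, 0.004,-0.055,0,0,0,0.054,0.45, 0.011,-0.081,0,0,0,0.081,0.45, 0.02,-0.107,0,0,0,0.108,0.45, 0.032,-0.131,0,0,0,0.135,0.45, 0.046,-0.154,0,0,0,0.161,0.45, 0.062,-0.176,0,0,0,0.188,0.45, 0.08,-0.195,0,0,0,0.215,0.45, 0.08,-0.195,0,0,0,0.215,0.45]'
python3 - <<'E'
from h import *
o=bot.get_obs();M=R.from_quat(o['tool_rot']);p=o['eef_pos'];post=np.array([.5866,.1511]);print(p,o['ft_force'],o['joint_pos'][5])
r=p[:2]-post; print(np.linalg.norm(r)); base=np.array([.659,.040])-post; base=base/np.linalg.norm(base)*.135
for th in np.arange(.9,2.01,.1):
    c,s=np.cos(-th),np.sin(-th); q=post+np.array([[c,-s],[s,c]])@base
    print(round(th,2),(M.inv().apply(np.r_[q,p[2]]-p)/.5).round(3), 'az',round((th-.8)*.269,3))
E
```

```text
clock: 18.1
eef_pos: [0.5547, 0.0194, 0.1113]
tool_rot: [0.742, 0.67, -0.0, -0.0]
ft_force: [0.2, 1.2, 0.3]
grip_width: 0.0384
grasp_force: 0.0
[0.55465679 0.01944605 0.11132928] [0.16082923 1.23655382 0.34321729] 1.7072358938968422
0.13547372844848643
0.9 [ 0.005 -0.022  0.   ] az 0.027
1.0 [ 0.012 -0.048  0.   ] az 0.054
1.1 [ 0.022 -0.073  0.   ] az 0.081
1.2 [ 0.034 -0.098  0.   ] az 0.108
1.3 [ 0.049 -0.12   0.   ] az 0.134
1.4 [ 0.066 -0.141  0.   ] az 0.161
1.5 [ 0.084 -0.161  0.   ] az 0.188
1.6 [ 0.105 -0.178  0.   ] az 0.215
1.7 [ 0.127 -0.193  0.   ] az 0.242
1.8 [ 0.151 -0.206  0.   ] az 0.269
1.9 [ 0.176 -0.217  0.   ] az 0.296
2.0 [ 0.202 -0.225  0.   ] az 0.323
```

```bash
python3 -m pendant '[0.005,-0.022,0,0,0,0.027,0.45, 0.012,-0.048,0,0,0,0.054,0.45, 0.022,-0.073,0,0,0,0.081,0.45, 0.034,-0.098,0,0,0,0.108,0.45, 0.049,-0.12,0,0,0,0.134,0.45, 0.066,-0.141,0,0,0,0.161,0.45, 0.084,-0.161,0,0,0,0.188,0.45, 0.105,-0.178,0,0,0,0.215,0.45, 0.127,-0.193,0,0,0,0.242,0.45, 0.127,-0.193,0,0,0,0.242,0.45]'
python3 - <<'E'
from h import *
o=bot.get_obs();M=R.from_quat(o['tool_rot']);p=o['eef_pos'];post=np.array([.5866,.1511]);print(p,o['ft_force'],o['joint_pos'][5])
r=p[:2]-post; print(np.linalg.norm(r)); base=np.array([.659,.040])-post; base=base/np.linalg.norm(base)*.135
for th in np.arange(1.8,2.15,.05):
    c,s=np.cos(-th),np.sin(-th); q=post+np.array([[c,-s],[s,c]])@base
    print(round(th,2),(M.inv().apply(np.r_[q,p[2]]-p)/.5).round(3), 'az',round((th-1.7)*.269,3))
E
```

```text
clock: 18.93
eef_pos: [0.4668, 0.0937, 0.1111]
tool_rot: [0.937, 0.349, 0.001, -0.0]
ft_force: [-0.7, -0.1, -0.1]
grip_width: 0.0388
grasp_force: 0.0
[0.46682224 0.09365012 0.11111159] [-0.73557373 -0.12837772 -0.06346242] 2.626009591709951
0.13284276805634765
1.8 [ 0.004 -0.027  0.   ] az 0.027
1.85 [ 0.009 -0.039  0.   ] az 0.04
1.9 [ 0.015 -0.051  0.   ] az 0.054
1.95 [ 0.021 -0.063  0.   ] az 0.067
2.0 [ 0.028 -0.075  0.   ] az 0.081
2.05 [ 0.036 -0.086  0.   ] az 0.094
2.1 [ 0.044 -0.097  0.   ] az 0.108
```

```bash
python3 -m pendant '[0.001,-0.012,0,0,0,0.012,0.45, 0.004,-0.027,0,0,0,0.027,0.45, 0.009,-0.039,0,0,0,0.04,0.45, 0.015,-0.051,0,0,0,0.054,0.45, 0.018,-0.057,0,0,0,0.054,0.45, 0.021,-0.063,0,0,0,0.054,0.45, 0.023,-0.067,0,0,0,0.054,0.45, 0.025,-0.071,0,0,0,0.054,0.45, 0.025,-0.071,0,0,0,0.054,0.45, 0.025,-0.071,0,0,0,0.054,0.45]'
python3 - <<'E'
from h import *
o=bot.get_obs();M=R.from_quat(o['tool_rot']);p=o['eef_pos'];print(p,o['ft_force'],o['joint_pos'][5]);print('Y dir in tool',M.inv().apply([-.2267,.974,0]))
E
```

```text
clock: 19.77
eef_pos: [0.453, 0.1272, 0.1103]
tool_rot: [0.964, 0.267, -0.0, -0.0]
ft_force: [0.7, -0.7, -0.7]
grip_width: 0.0385
grasp_force: 0.0
[0.45296473 0.12723297 0.11029797] [ 0.7001234  -0.67484939 -0.74030404] 2.8740517255349114
Y dir in tool [ 3.07565963e-01 -9.51562954e-01  1.16963711e-04]
```

```bash
python3 -m pendant '[0.001,-0.002,0,0,0,0,0.45, 0.001,-0.004,0,0,0,0,0.45, 0.002,-0.006,0,0,0,0,0.45, 0.003,-0.008,0,0,0,0,0.45, 0.003,-0.008,0,0,0,0,0.45, 0.003,-0.008,0,0,0,0,0.45, 0.003,-0.008,0,0,0,0,0.45, 0.003,-0.008,0,0,0,0,0.45, 0.003,-0.008,0,0,0,0,0.45, 0.003,-0.008,0,0,0,0,0.45]'
python3 -m pendant '[0.001,-0.002,0,0,0,0,0.45, 0.001,-0.004,0,0,0,0,0.45, 0.002,-0.006,0,0,0,0,0.45, 0.002,-0.006,0,0,0,0,0.45, 0.002,-0.006,0,0,0,0,0.45, 0.002,-0.006,0,0,0,0,0.45, 0.002,-0.006,0,0,0,0,0.45, 0.002,-0.006,0,0,0,0,0.45, 0.002,-0.006,0,0,0,0,0.45, 0.002,-0.006,0,0,0,0,0.45]'
```

```text
clock: 20.6
eef_pos: [0.4523, 0.1296, 0.1102]
tool_rot: [0.964, 0.266, -0.0, 0.002]
ft_force: [1.0, -6.3, -0.0]
grip_width: 0.0384
grasp_force: 3.1
clock: 21.43
eef_pos: [0.4522, 0.1299, 0.1101]
tool_rot: [0.964, 0.265, -0.0, 0.005]
ft_force: [3.8, -15.4, 0.5]
grip_width: 0.0383
grasp_force: 7.3
```

The keeper is at its stop, with 15 N of resistance. I'm backing off to the middle of the cage, lifting clear and looking.

```bash
python3 -m pendant '[-0.002,0.006,0,0,0,0,0.45, -0.004,0.012,0,0,0,0,0.45, -0.006,0.018,0,0,0,0,0.5, -0.006,0.018,0,0,0,0,0.55, -0.006,0.018,-0.01,0,0,0,0.55, -0.006,0.018,-0.05,0,0,0,0.55, -0.006,0.018,-0.1,0,0,0,0.55, -0.006,0.018,-0.17,0,0,0,0.55, -0.006,0.018,-0.24,0,0,0,0.55, -0.006,0.018,-0.24,0,0,0,0.55]'
python3 -m pendant '[0,0.05,0,0,0,0,0.55, 0,0.12,0,0,0,-0.03,0.55, 0,0.2,0,0,0,-0.07,0.55, 0,0.27,0,0,0,-0.11,0.55, 0,0.33,0,0,0,-0.15,0.55, 0,0.33,0,0,0,-0.19,0.55, 0,0.33,0,0,0,-0.23,0.55, 0,0.33,0,0,0,-0.27,0.55, 0,0.33,0,0,0,-0.31,0.55, 0,0.33,0,0,0,-0.35,0.55]'
python3 - <<'E'
from h import *
w=snap('wrist','w7.png')['pixels'];t=snap('top','t7.png');s=snap('side','s7.png')
f=lambda a,y,x,h,wd:cv2.resize(a[y:y+h,x:x+wd],(400,300),interpolation=cv2.INTER_CUBIC)
cv2.imwrite('pics/c7.png',np.vstack([np.hstack([f(w,0,0,384,512),f(t['pixels'],130,170,120,160)]),np.hstack([f(s['pixels'],170,130,150,200),f(s['pixels'],225,170,75,100)])])[:,:,::-1])
for c in (t,s):
    for nm,lo,hi,z in [('red',(0,180,90),(4,255,255),.094),('orange',(5,170,120),(14,255,255),.052)]:
        for q in blobs(c['pixels'],lo,hi,5)[1][:2]:
            m=cv2.moments(q);P=onz(c['mtx'],c['T'],m['m10']/m['m00'],m['m01']/m['m00'],z); print(nm,P.round(4),((P[:2]-[.4682,.1082])@np.array([[.974,-.2267],[.2267,.974]])).round(4))
E
```

```text
clock: 22.27
eef_pos: [0.4571, 0.1268, 0.2377]
tool_rot: [0.964, 0.267, 0.007, -0.0]
ft_force: [1.3, 0.5, -0.2]
grip_width: 0.0467
grasp_force: 0.0
clock: 23.1
eef_pos: [0.5385, -0.0159, 0.2304]
tool_rot: [0.687, 0.727, 0.0, -0.0]
ft_force: [-0.4, -0.3, 0.7]
grip_width: 0.0469
grasp_force: 0.0
red [0.4572 0.1227 0.094 ] [-0.0074  0.0167]
orange [0.4477 0.2283 0.052 ] [0.0072 0.1216]
```

View pics/c7.png

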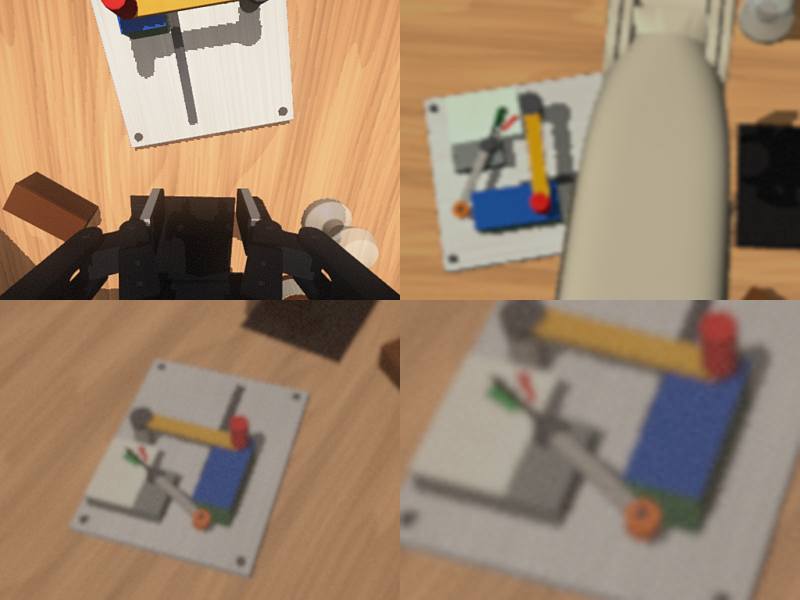

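The pictures show the keeper square across the block with its knob at fixture (-7, 17) mm. The roller is still at y ≈ 122 mm, where it was before, and the pointer is on the green. The gripper is clear, so I'm handing the job in.

```bash
python3 -c "
from workcell import bot
print(bot.job_done())"
```

```text
the job is handed in; nothing more can be done
None
```

The job is handed in at about 23 s: the block lies blue side up against the fence with the pointer in the green band (arm at about 0.5 rad), the keeper bar is across at its stop, and I touched none of the bystanders; no verdict came back.

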